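Seat a pipe tee in the test rig and lock the plug lever

ROBOT

A 6-joint arm with a two-finger parallel gripper is mounted at the origin on the work surface. World frame = base frame: x ahead of the robot, y to its left, z up, the work surface at z = 0. Lengths are in mm, angles in rad, forces in N, time in s.
With the tool pointing down it reaches from about 350 to 875 mm from the base axis. Payload 4.2 kg.
Tool frame: the origin (TCP) lies at the very end of the fingers, on their centre line; the grasp point (between the pads) lies arm.grip_depth behind it (arm.grip_depth is the distance from the TCP to the grasp point, in mm); z points along the fingers, y is the direction in which the jaws open and shut (so a half turn about z gives the same grasp; the last joint's range is limited). The gripper opens to 85 mm and grips with 20 to 120 N. Pads are 22 mm wide; open, the fingers measure 114 mm over their backs; the gripper's body (76 mm by 85 mm) begins 54 mm behind the grasp point. The pads swing forward as they close: fully open they stand 13 mm farther back than shut.
Start: joints at [1.58, 0.385, 0.008, 0, -1.194, -0.259], TCP at [154.475, 605.588, 231.312] pointing down, gripper open.
Joint ranges: [-3.14, 3.14], [-1.21, 2.06], [-1.07, 1.41], [-3.16, 2.05], [-2.99, -0.16], [-3.1, 3.1]. Speed limits (rad/s): [2.79, 2.79, 3.14, 3.14, 3.14, 3.14].

INTERFACE

Orientations are given as a unit quaternion [x, y, z, w].
In Python, from bench import arm, optics, workorder gives the robot as it stands. The module is installed in compiled form; this text tells all that it offers.
- The arm moves only by the tool play_rows, never from a script. Its arguments are lists of equal length, an entry for each row: "travel": the shift along the tool's x, y, z in m, a list of three; "rotation": the turn, a rotation vector about the tool's x, y, z in rad, a list of three; "grip": the opening, from 0 (shut) to 1 (fully open). In form: {"travel": [[x, y, z], ...], "rotation": [[rx, ry, rz], ...], "grip": [grip, ...]}. A call has 1 to 12 rows; each row shifts and turns the commanded pose from where the row before left it, along the tool's axes as they then stand; what a row does not reach is not made up. A row lasts 1/12 s, in which the tool goes at most 41.7 mm and 7.16 degrees, less where a joint would pass 70% of its speed; a pose out of reach is approached as far as the arm can. A call is refused whole if a number of a shift passes 0.0417 or a number of a turn 0.125, either way. A call with a gripper value outside its range is refused whole. The fingers move at their own pace and stop on an object; the grip force is fixed at half the most. Time passes only in rows, so rows that do not move let the fingers close. It gives the time, the measured TCP pose, the force and the opening at its end, in the units of the state.
- arm.read_state(): the state, without advancing time (a new reading comes with each control period).
- optics.get_image(name): name is "scene" or "top"; returns a dict with "image" (480x640x3 uint8, blue, green, red), "depth" (480x640 float32, mm along the optical axis (not along the pixel's ray), 0 where there is no reading), "camera_matrix" (3x3 intrinsics, pixels), "k1" (the pictures are not rectified: a ray, as slopes to the right and down, at radius r is drawn at 1 + k1 r^2 times it, then the intrinsics apply), "R" (3x3) and "t" (3): a world point X has camera coordinates R X + t. Camera axes: x right, y down, z forward; pixel columns grow to the right and rows downward; lengths in mm; the calibration is good to about 2 mm. A picture is of the moment at which its call begins.
- workorder.job_done(): hands the job in, once; it reports no verdict.
The state is a dict: "clock": time; "joints": joint angles; "joint_vel": joint speeds; "joint_efforts": joint torques, N m; "position": TCP position; "ee_rot": TCP orientation; "contact_force": force on the tool from outside, world axes, zero at the start; "wrist_torque": the same for the moment, N m; "gripper_width": finger opening in mm.
Only numpy, scipy, OpenCV 4.12 (cv2) and the standard library are available. Lean on these libraries where they do the work, as an engineer would, in place of code of your own. Each camera call takes 0.05 s, during which the arm holds its last target. There are 200 camera calls.

TASK

Set up the pressure test of the pipe tee lying in the rig: first push the tee along its channel until its branch is fully home against the fence, then push the slide lever towards the tee, past its first click and on to its end stop, so that the rubber plug is fully in the tee's mouth. Only push with the fingers: the tee must stay down on the deck, and the lever must not be moved before the tee is home. Leave the other fittings and things on the bench where they are.

Things in the scene. Friction and masses are not known exactly. Their poses are not given: they have to be found in the camera images.
- rig: Fixed test rig: grey plate, top (deck) at z 20 mm, x -100 to 100, y -215 to 75. Origin on the table below the channel's middle; x runs along the channel to the fence, y the way the lever travels. Channel: two guides 8 mm high, x -85 to 40, inner faces at y -49 and 49. A gauge (60 mm dial, top z 98) stands beyond the fence at x 73 to 95, y 20 to 80. The lever is on the -y side.
- fence (a point): Middle of the fence's face, 18 mm above the deck: a dark block across the channel's far end, 60 mm wide, 36 mm high, face at x 58 mm in the rig's frame. The tee's branch must end up touching it.
- tee: Loose galvanised pipe tee, 0.3 to 0.54 kg, flat on the deck. Origin on its underside below the run's middle; x along the branch (to the fence). Run 90 mm long along y, 44 mm diameter, 50 mm end beads 14 mm long, bore 36 mm, axis 25 mm up. Branch end 48 mm from the run's axis: home = origin at rig x 10 mm; it starts 40 to 65 mm short. 4 mm side play needs no setting. Takes 2 to 10 N to slide.
- lever (a joint): Lever travel in m along the rig's +y: 0 = off, where it starts; 0.036 = first detent (click), plug only part way in; 0.072 = end stop. A sprung pin drops into notches at these three places and draws the lever in over the last 3 mm; it takes up to about 12 N to push out of a notch, 1 to 3 N between them, and stays where left.
- lever_grip (a point): On the axis of the lever's upright round black grip (26 mm diameter, z 75 to 135 mm; this point at z 105), at rig x 10, y -150 mm + travel. It stands on a dark carriage 36 x 50 mm, top z 61, with a tapered plug towards the tee. Its pin's housing stands at rig x 38 to 72, y -125 to -103, top z 71. Loose fittings, tops under z 70, stand on the deck 35 mm or more off the grip's line.
Things that resemble listed ones, but are neither listed nor needed, are in the scene too. What is shaped like the tee but blue or red is not meant.

How it is judged:
By the outcome, as a careful person would: the job done as asked, in the order asked, and still so for the second after the job is handed in, with the robot touching nothing.
It also fails if it takes over 48 s, if anything falls off the work surface, if the arm or the gripper's body presses on something with over 40 N, if the wrist force passes 120 N, or if a joint passes its speed limit or range.

## Working session

There is one attempt and no reset: what is moved stays moved. The work goes in short steps, Python scripts to look and compute and a tool call to move; the robot and the scene stay as the last step left them, time stands still between calls to the robot, and variables do not carry over. Pictures are saved under pics/ and viewed, about 8 in all and at most 12, crops included, and the job is handed in when it is done.

Besides the shell and the picture viewer there is one more tool, called after ">>>" as name(argument=value, ...), one argument or row to a line, values as JSON. play_rows: Moves the arm, as the interface text tells. Its arguments: {"type":"object","properties":{"travel":{"type":"array","items":{"type":"array","items":{"type":"number"}}},"rotation":{"type":"array","items":{"type":"array","items":{"type":"number"}}},"grip":{"type":"array","items":{"type":"number"}}},"required":["travel","rotation","grip"]}

```bash
mkdir -p pics
cat > h.py <<'E'
import numpy as np, cv2
from bench import arm, optics, workorder
def ray(c,u,v):
    K=c["camera_matrix"]; k=c["k1"]
    d=np.array([(u-K[0,2])/K[0,0],(v-K[1,2])/K[1,1]]); s=d.copy()
    for _ in range(20): s=d/(1+k*(s@s))
    return s
def onz(c,u,v,z):
    s=ray(c,u,v); R=np.array(c["R"]);t=np.array(c["t"]).ravel()
    o=-R.T@t; w=R.T@np.array([s[0],s[1],1]); return o+w*(z-o[2])/w[2]
def dep(c,u,v):
    s=ray(c,u,v); D=c["depth"][int(v),int(u)]; R=np.array(c["R"]);t=np.array(c["t"]).ravel()
    return R.T@(np.array([s[0],s[1],1])*D-t)
def proj(c,X):
    p=np.array(c["R"])@np.array(X,float)+np.array(c["t"]).ravel(); s=p[:2]/p[2]; s=s*(1+c["k1"]*(s@s)); K=c["camera_matrix"]
    return [K[0,0]*s[0]+K[0,2],K[1,1]*s[1]+K[1,2]]
E
python3 - <<'E'
from h import *
import pickle
for n in("scene","top"):
    c=optics.get_image(n); cv2.imwrite(f"pics/{n}0.png",c["image"]); pickle.dump(c,open(f"{n}0.pkl","wb"))
    R=np.array(c["R"]);print(n,-R.T@np.array(c["t"]).ravel(),R[2],c["k1"])
print(arm.read_state(), arm.grip_depth)
E
```

```text
scene [918.85055016 136.55505504 625.91504674] [-0.61880443 -0.10858297 -0.77800438] -0.05949896275929033
top [345.0559134   83.96356107 937.62637871] [ 0.16801518 -0.00650913 -0.98576292] -0.052444063865261376
{'clock': 0.1, 'joints': array([ 1.57957379e+00,  3.85480124e-01,  6.73884218e-03, -4.00899700e-04,
       -1.19402640e+00, -2.58599937e-01]), 'joint_vel': array([ 0.00132333, -0.00061973,  0.00366462,  0.00107835, -0.00159796,
        0.0006954 ]), 'joint_efforts': array([-2.80811464e-04, -3.93318594e+01,  1.88928992e+01,  4.19794723e+00,
       -2.58653003e-03, -1.58785880e-06]), 'position': array([154.38395664, 605.07990605, 230.32651319]), 'ee_rot': array([ 9.92199017e-01, -1.24659954e-01, -5.32731036e-05,  1.00171441e-03]), 'contact_force': array([-0.90304676,  0.31596283, -0.42290075]), 'wrist_torque': array([-0.02735301, -0.0092188 , -0.03161859]), 'gripper_width': 85.43463159315674} 18.700000000000003
```

View pics/scene0.png

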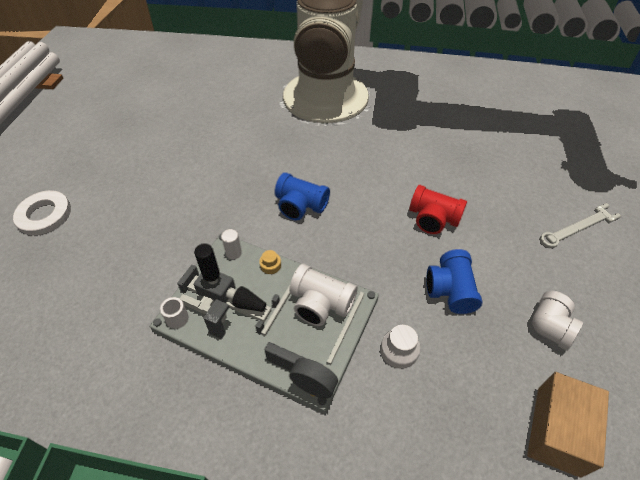

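View pics/top0.png

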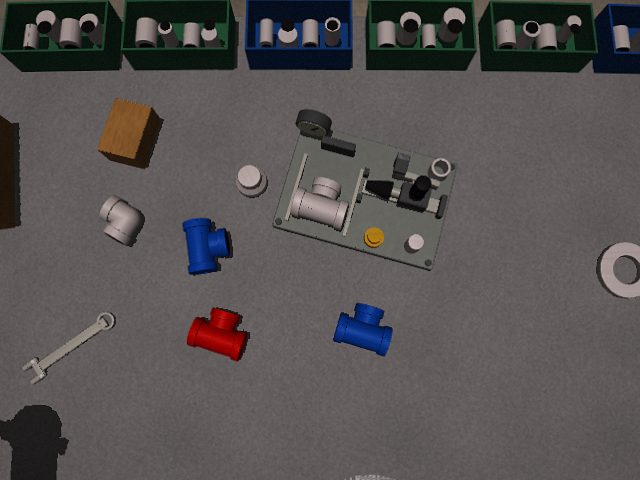

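```bash
cat > fit.py <<'E'
from h import *
import pickle,sys
c=pickle.load(open("top0.pkl","rb")); s=pickle.load(open("scene0.pkl","rb"))
hsv=cv2.cvtColor(c["image"],cv2.COLOR_BGR2HSV)
print("plate hsv",hsv[215,385],hsv[150,310],"table",hsv[300,300])
# depth-based: points near plate, height 15..25
pts=[]
for v in range(110,285):
    for u in range(255,475):
        if c["depth"][v,u]>0:
            P=dep(c,u,v)
            if 12<P[2]: pts.append(P)
pts=np.array(pts); print(len(pts))
m=abs(pts[:,2]-20)<5; print("med z",np.median(pts[m,2]))
r=cv2.minAreaRect(pts[m,:2].astype(np.float32)); print(r); box=cv2.boxPoints(r); print(box)
cor=dict(A=(300,128,100,75),B=(457,163,100,-215),C=(433,270,-100,-215),D=(274,225,-100,75))
for k,(u,v,x,y) in cor.items(): print(k,onz(c,u,v,20).round(1))
E
python3 fit.py
```

```text
plate hsv [ 21  17 104] [30  8 99] table [  4  17 108]
18533
med z 19.68010368838369
((594.7294921875, 27.061447143554688), (348.65338134765625, 201.55084228515625), 74.28589630126953)
[[ 450.50635 -113.45605]
 [ 644.5243  -168.04355]
 [ 738.95264  167.57895]
 [ 544.9347   222.16644]]
A [708.4 116.7  20. ]
B [ 643.3 -165.5   20. ]
C [ 450.3 -115.1   20. ]
D [529.3 161.   20. ]
```

```bash
cat >> fit.py <<'E'
print("----")
# drop the specks
P=pts[m]; 
x=np.array([np.cos(-.2742),np.sin(-.2742)]); y=np.array([-x[1],x[0]]); C0=np.array([450.5,-113.5])
a=(P[:,:2]-C0)@x-100; b=(P[:,:2]-C0)@y-215
k=(b<78)&(b>-225)&(abs(a)<110); r=cv2.minAreaRect(cv2.convexHull(P[k,:2].astype(np.float32))); print(r)
# edges by line fit: extreme a per b bin
for nm,(p,q) in dict(xlo=(a,b),ylo=(b,a)).items():
  for sg in(-1,1):
    L=[]
    for lo in (range(-200,60,10) if nm=="xlo" else range(-85,85,10)):
        w=k&(q>=lo)&(q<lo+10)
        if w.sum()>5: L.append((lo+5,(np.sort(p[w]*sg)[-3])*sg))
    L=np.array(L); md=np.median(L[:,1]); L=L[abs(L[:,1]-md)<6]; f=np.polyfit(L[:,0],L[:,1],1); print(nm,sg,len(L),f.round(4))
def toW(p): return np.r_[C0+(p[0]+100)*x+(p[1]+215)*y,p[2]]
def toR(P): d=np.array(P[:2])-C0; return np.round([d@x-100,d@y-215,P[2]],1)
# high points: grip top, tee top, fence top, gauge
A=np.c_[(pts[:,:2]-C0)@x-100,(pts[:,:2]-C0)@y-215,pts[:,2]]
for nm,bx in dict(grip=(-40,60,-190,-110,110,145),fence=(40,85,-60,60,48,62),tee=(-120,50,-60,60,30,80),guides=(-90,50,-60,60,24.5,29.5),pinh=(30,80,-140,-90,62,75),gauge=(60,110,10,90,80,105),others=(-100,100,-215,-60,30,140)).items():
    w=(A[:,0]>bx[0])&(A[:,0]<bx[1])&(A[:,1]>bx[2])&(A[:,1]<bx[3])&(A[:,2]>bx[4])&(A[:,2]<bx[5]); Q=A[w]
    if len(Q): print(nm,len(Q),np.percentile(Q,[2,50,98],axis=0).round(1).tolist())
E
python3 fit.py | sed -n '/----/,$p'
python3 - <<'E'
import cv2
i=cv2.imread("pics/scene0.png")[220:420,140:400]; cv2.imwrite("pics/crop1.png",cv2.resize(i,None,fx=3,fy=3,interpolation=cv2.INTER_CUBIC))
E
```

```text
----
((586.8530883789062, -0.67730712890625), (290.760009765625, 201.62452697753906), 74.35183715820312)
xlo -1 26 [-1.50000e-03 -9.91507e+01]
xlo 1 22 [8.30000e-03 9.90495e+01]
ylo -1 17 [ 5.900000e-03 -2.134022e+02]
ylo 1 17 [1.90000e-03 7.45779e+01]
grip 271 [[-1.9, -160.7, 111.4], [7.1, -148.3, 133.9], [21.4, -137.0, 136.9]]
fence 355 [[58.1, -28.0, 48.9], [65.3, 4.8, 55.2], [73.8, 53.1, 59.4]]
tee 1966 [[-75.8, -55.8, 36.1], [-49.2, -0.5, 64.1], [-5.5, 44.8, 70.8]]
guides 417 [[-82.0, -54.3, 24.8], [-19.2, -48.5, 27.3], [37.8, 55.6, 29.4]]
pinh 262 [[38.7, -123.9, 64.4], [54.8, -113.2, 69.5], [71.3, -102.7, 72.8]]
gauge 482 [[70.8, 24.5, 80.9], [80.3, 48.7, 92.6], [93.4, 75.8, 99.1]]
others 2969 [[-83.5, -202.3, 30.7], [6.4, -139.3, 55.3], [81.7, -66.4, 135.2]]
```

View pics/crop1.png

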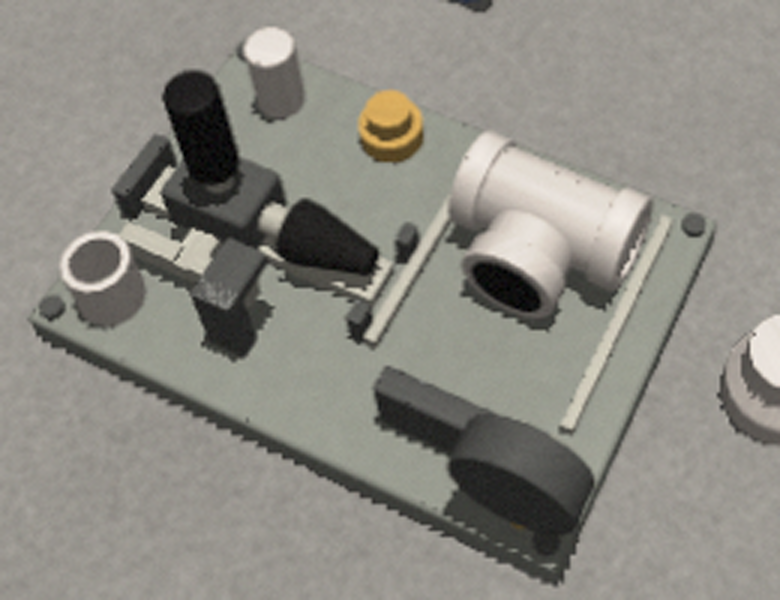

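```bash
cat >> h.py <<'E'
TH=np.radians(-15.68); X=np.array([np.cos(TH),np.sin(TH)]); Y=np.array([-X[1],X[0]])
O=np.array([450.5,-113.5])+100*X+215*Y
def rig(P): d=np.array(P[:2])-O; return np.round([d@X,d@Y,P[2]],1)
def st():
    s=arm.read_state(); q=s["ee_rot"]; 
    from scipy.spatial.transform import Rotation as Ro
    M=Ro.from_quat(q).as_matrix(); T=M[:,0]
    f=s["contact_force"]; print("t",round(s["clock"],2),"rig",rig(s["position"]),"toolx-yaw err",round(float(np.arctan2(T[1],T[0])-TH),4),"toolz",M[:,2].round(3),"F rig",np.round([f[:2]@X,f[:2]@Y,f[2]],1),"w",round(s["gripper_width"],1))
E
python3 -c "
from h import *
st(); print(O)"
```

```text
t 0.1 rig [-579.3  396.8  230.3] toolx-yaw err 0.0237 toolz [-0.    -0.002 -1.   ] F rig [-1.   0.1 -0.4] w 85.4
[604.88545765  66.47258254]
```

>>> play_rows(
  travel=[
    [0.025,0.021,0],
    [0.025,0.021,0],
    [0.025,0.021,0],
    [0.025,0.021,0],
    [0.025,0.021,0],
    [0.025,0.021,0],
    [0.025,0.021,0],
    [0.025,0.021,0],
    [0.025,0.021,0],
    [0.025,0.021,0],
    [0.025,0.021,0],
    [0.025,0.021,0],
  ],
  rotation=[
    [0,0,0.0237],
    [0,0,0],
    [0,0,0],
    [0,0,0],
    [0,0,0],
    [0,0,0],
    [0,0,0],
    [0,0,0],
    [0,0,0],
    [0,0,0],
    [0,0,0],
    [0,0,0],
  ],
  grip=[0.3,0.3,0.3,0.3,0.3,0.3,0.3,0.3,0.3,0.3,0.3,0.3],
)

```text
clock: 1.1
position: [376.2, 280.7, 231.1]
ee_rot: [0.991, -0.136, -0.0, 0.0]
contact_force: [0.4, -0.6, -0.5]
gripper_width: 26.0
```

```bash
python3 -c "
from h import *
st()"
```

```text
t 1.1 rig [-278.   144.5  231.1] toolx-yaw err 0.0004 toolz [-0. -0. -1.] F rig [ 0.6 -0.4 -0.5] w 26.0
```

>>> play_rows(
  travel=[
    [0.027,0.024,0.01],
    [0.027,0.024,0.01],
    [0.027,0.024,0.01],
    [0.027,0.024,0.01],
    [0.027,0.024,0.01],
    [0.027,0.0245,0.01],
    [0,0,0.025],
    [0,0,0.025],
    [0,0,0],
    [0,0,0],
    [0,0,0],
  ],
  rotation=[
    [0,0,0],
    [0,0,0],
    [0,0,0],
    [0,0,0],
    [0,0,0],
    [0,0,0],
    [0,0,0],
    [0,0,0],
    [0,0,0],
    [0,0,0],
    [0,0,0],
  ],
  grip=[0.3,0.3,0.3,0.3,0.3,0.3,0.3,0.3,0.3,0.3,0.3],
)

```text
clock: 2.02
position: [493.5, 100.0, 122.4]
ee_rot: [0.991, -0.136, 0.001, -0.0]
contact_force: [-0.3, 0.5, 0.3]
gripper_width: 25.3
```

```bash
python3 -c "
from h import *
st()
c=optics.get_image('scene'); cv2.imwrite('pics/s1.png',cv2.resize(c['image'][120:420,140:440],None,fx=2,fy=2))"
```

```text
t 2.02 rig [-116.3    2.2  122.4] toolx-yaw err 0.0013 toolz [ 0.002  0.    -1.   ] F rig [-0.5  0.4  0.3] w 25.3
```

View pics/s1.png

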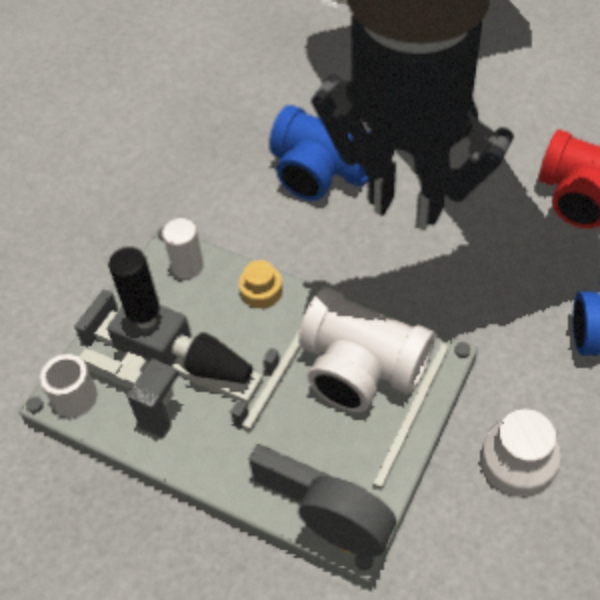

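>>> play_rows(
  travel=[
    [0,0.002,0.022],
    [0,0,0.022],
    [0,0,0.022],
    [0,0,0.022],
    [0,0,0],
    [0,0,0],
    [0.01,0,0],
    [0.01,0,0],
    [0.006,0,0],
    [0.006,0,0],
    [0.006,0,0],
    [0,0,0],
  ],
  rotation=[
    [0,0,0],
    [0,0,0],
    [0,0,0],
    [0,0,0],
    [0,0,0],
    [0,0,0],
    [0,0,0],
    [0,0,0],
    [0,0,0],
    [0,0,0],
    [0,0,0],
    [0,0,0],
  ],
  grip=[0.3,0.3,0.3,0.3,0.3,0.3,0.3,0.3,0.3,0.3,0.3,0.3],
)

```text
clock: 3.07
position: [529.5, 86.8, 33.7]
ee_rot: [0.991, -0.137, -0.0, 0.0]
contact_force: [-0.7, 0.4, 0.7]
gripper_width: 26.0
```

```bash
python3 -c "
from h import *
st()"
```

```text
t 3.07 rig [-78.1  -0.8  33.7] toolx-yaw err -0.0009 toolz [-0. -0. -1.] F rig [-0.8  0.2  0.7] w 26.0
```

>>> play_rows(
  travel=[
    [0.004,0,0],
    [0.004,0,0],
    [0.004,0,0],
    [0.004,0,0],
    [0.004,0,0],
    [0.004,0,0],
    [0.004,0,0],
    [0.004,0,0],
    [0,0,0],
  ],
  rotation=[
    [0,0,0],
    [0,0,0],
    [0,0,0],
    [0,0,0],
    [0,0,0],
    [0,0,0],
    [0,0,0],
    [0,0,0],
    [0,0,0],
  ],
  grip=[0.3,0.3,0.3,0.3,0.3,0.3,0.3,0.3,0.3],
)

```text
clock: 3.82
position: [559.1, 78.2, 33.4]
ee_rot: [0.991, -0.137, -0.001, 0.0]
contact_force: [-4.2, -0.6, 2.4]
gripper_width: 25.6
```

```bash
cat > tee.py <<'E'
from h import *
st()
for n in("scene","top"):
    c=optics.get_image(n); cv2.imwrite(f"pics/{n}_last.png",c["image"])
    if n=="top":
        pts=[]
        for v in range(110,285):
            for u in range(255,475):
                if c["depth"][v,u]>0: P=dep(c,u,v); pts.append(rig(P))
        A=np.array(pts)
        g=lambda b:A[(A[:,0]>b[0])&(A[:,0]<b[1])&(A[:,1]>b[2])&(A[:,1]<b[3])&(A[:,2]>b[4])&(A[:,2]<b[5])]
        T=g((-30,57,-12,12,40,75)); print("branch mid pts x pct",np.percentile(T[:,0],[50,90,97]) if len(T) else None)
        for s in(-38,38):
            T=g((-90,57,s-6,s+6,60,75)); print("bead",s,len(T),T.mean(0).round(1) if len(T) else None,T[:,0].min() if len(T) else None,T[:,0].max() if len(T) else None)
        G=g((-30,50,-190,-50,125,145)); print("grip top",len(G),G.mean(0).round(1) if len(G) else None)
E
python3 tee.py
```

```text
t 3.82 rig [-47.3  -1.1  33.4] toolx-yaw err -0.0003 toolz [-0.002 -0.001 -1.   ] F rig [-3.9 -1.7  2.4] w 25.6
branch mid pts x pct None
bead -38 36 [ -9.6 -41.8  67.9] -22.1 4.7
bead 38 0 None None None
grip top 224 [   9.3 -149.   133.9]
```

>>> play_rows(
  travel=[
    [0.004,0,0],
    [0.004,0,0],
    [0.004,0,0],
    [0.004,0,0],
    [0.003,0,0],
    [0.002,0,0],
    [0.002,0,0],
    [0,0,0],
  ],
  rotation=[
    [0,0,0],
    [0,0,0],
    [0,0,0],
    [0,0,0],
    [0,0,0],
    [0,0,0],
    [0,0,0],
    [0,0,0],
  ],
  grip=[0.3,0.3,0.3,0.3,0.3,0.3,0.3,0.3],
)

```text
clock: 4.58
position: [582.3, 72.3, 33.2]
ee_rot: [0.991, -0.136, 0.0, -0.0]
contact_force: [-3.2, 0.1, 1.9]
gripper_width: 25.9
```

```bash
python3 tee.py
```

```text
t 4.58 rig [-23.3  -0.5  33.2] toolx-yaw err 0.0 toolz [ 0. -0. -1.] F rig [-3.1 -0.8  1.9] w 25.9
branch mid pts x pct None
bead -38 38 [ 16.1 -41.3  68. ] 4.5 28.3
bead 38 0 None None None
grip top 339 [  -1.1 -118.7  133.3]
```

>>> play_rows(
  travel=[
    [0.0015,0,0],
    [0.0015,0,0],
    [0.001,0,0],
    [0,0,0],
  ],
  rotation=[
    [0,0,0],
    [0,0,0],
    [0,0,0],
    [0,0,0],
  ],
  grip=[0.3,0.3,0.3,0.3],
)

```text
clock: 5.02
position: [584.0, 71.7, 33.1]
ee_rot: [0.991, -0.136, -0.002, 0.0]
contact_force: [-7.7, 3.3, 5.2]
gripper_width: 25.5
```

>>> play_rows(
  travel=[
    [0.001,0,0],
    [0.001,0,0],
    [0.001,0,0],
    [0,0,0],
    [0,0,0],
  ],
  rotation=[
    [0,0,0],
    [0,0,0],
    [0,0,0],
    [0,0,0],
    [0,0,0],
  ],
  grip=[0.3,0.3,0.3,0.3,0.3],
)

```text
clock: 5.43
position: [584.0, 71.5, 33.1]
ee_rot: [0.991, -0.136, -0.004, 0.001]
contact_force: [-14.1, 9.1, 9.5]
gripper_width: 25.7
```

```bash
python3 -c "
from h import *
st()"
```

```text
t 5.43 rig [-21.4  -0.8  33.1] toolx-yaw err -0.0002 toolz [-0.009 -0.    -1.   ] F rig [-16.1   5.    9.5] w 25.7
```

>>> play_rows(
  travel=[
    [0.0015,0,0],
    [0.0015,0,0],
    [0,0,0],
    [0,0,0],
    [-0.004,0,0],
    [-0.004,0,0],
    [-0.01,0,0],
    [-0.015,0,0],
    [-0.02,0,0],
    [-0.02,0,0],
    [0,0,0],
    [0,0,0],
  ],
  rotation=[
    [0,0,0],
    [0,0,0],
    [0,0,0],
    [0,0,0],
    [0,0,0],
    [0,0,0],
    [0,0,0],
    [0,0,0],
    [0,0,0],
    [0,0,0],
    [0,0,0],
    [0,0,0],
  ],
  grip=[0.3,0.3,0.3,0.3,0.3,0.3,0.3,0.3,0.3,0.3,0.3,0.3],
)

```text
clock: 6.43
position: [521.7, 89.9, 33.8]
ee_rot: [0.991, -0.136, 0.001, -0.0]
contact_force: [0.5, -0.4, -0.4]
gripper_width: 25.7
```

>>> play_rows(
  travel=[
    [-0.02,0,0],
    [-0.02,0,0],
    [0,0,-0.035],
    [0,0,-0.035],
    [0,0,-0.035],
    [0,0,-0.035],
    [-0.035,0,0],
    [-0.035,0,0],
    [0,0,0],
  ],
  rotation=[
    [0,0,0],
    [0,0,0],
    [0,0,0],
    [0,0,0],
    [0,0,0],
    [0,0,0],
    [0,0,0],
    [0,0,0],
    [0,0,0],
  ],
  grip=[0.2,0.2,0.2,0.2,0.2,0.2,0.2,0.2,0.2],
)

```text
clock: 7.18
position: [412.1, 119.1, 174.0]
ee_rot: [0.991, -0.136, 0.0, -0.001]
contact_force: [-0.6, -0.5, -0.9]
gripper_width: 16.9
```

```bash
python3 tee.py; python3 -c "
import cv2
a=cv2.imread('pics/scene_last.png')[220:420,140:400]; b=cv2.imread('pics/top_last.png')[90:290,260:480]
cv2.imwrite('pics/s2.png',cv2.resize(cv2.vconcat([a[:,:220],b])[:,:],None,fx=1.5,fy=1.5)); cv2.imwrite('pics/s3.png',cv2.resize(cv2.hconcat([a,b]),None,fx=1.65,fy=1.65,interpolation=cv2.INTER_CUBIC))"
```

```text
t 7.18 rig [-199.8   -1.4  174. ] toolx-yaw err 0.0008 toolz [ 0.     0.002 -1.   ] F rig [-0.5 -0.6 -0.9] w 16.9
branch mid pts x pct [20.3   49.44  54.642]
bead -38 158 [  8.8 -38.   67.2] -12.1 30.3
bead 38 159 [ 8.4 37.9 67. ] -10.3 30.0
grip top 227 [   9.2 -149.   133.7]
```

View pics/s3.png

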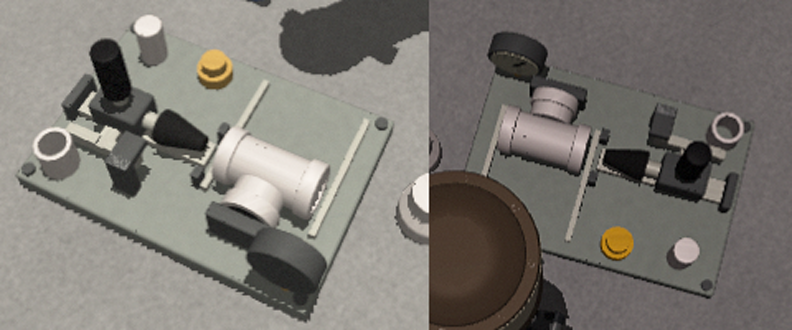

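```bash
python3 -c "
from h import *
print(arm.read_state()['joints'].round(3))"
```

```text
[ 0.659  0.109 -0.526  0.001 -0.932  0.639]
```

>>> play_rows(
  travel=[
    [0.026,0.0255,0],
    [0.026,0.0255,0],
    [0.026,0.0255,0],
    [0.026,0.0255,0],
    [0.026,0.0255,0],
    [0.026,0.0255,0],
    [0.027,0.0255,0],
    [0.027,0.0255,0],
    [0,0,0],
    [0,0,0],
  ],
  rotation=[
    [0,0,0],
    [0,0,0],
    [0,0,0],
    [0,0,0],
    [0,0,0],
    [0,0,0],
    [0,0,0],
    [0,0,0],
    [0,0,0.065],
    [0,0,0.065],
  ],
  grip=[0.17,0.17,0.17,0.17,0.17,0.17,0.17,0.17,0.17,0.17],
)

```text
clock: 8.12
position: [564.7, -137.4, 172.1]
ee_rot: [0.979, -0.204, 0.0, 0.0]
contact_force: [-0.7, -0.4, -0.1]
gripper_width: 14.7
```

>>> play_rows(
  travel=[
    [0,0,0],
    [0,0,0],
    [0,0,0],
    [0,0,0],
    [0,0,0],
    [0,0,0],
    [0,0,0],
    [0,0,0],
    [0,0,0],
    [0,0,0],
    [0,0,0],
    [0,0,0],
  ],
  rotation=[
    [0,0,0.12],
    [0,0,0.12],
    [0,0,0.12],
    [0,0,0.12],
    [0,0,0.12],
    [0,0,0.12],
    [0,0,0.12],
    [0,0,0.12],
    [0,0,0.12],
    [0,0,0.12],
    [0,0,0.12],
    [0,0,0.12],
  ],
  grip=[0.17,0.17,0.17,0.17,0.17,0.17,0.17,0.17,0.17,0.17,0.17,0.17],
)

```text
clock: 9.12
position: [564.1, -135.3, 172.8]
ee_rot: [-0.602, 0.799, -0.001, 0.0]
contact_force: [-0.6, -0.8, 0.0]
gripper_width: 14.8
```

```bash
python3 -c "
from h import *
st();print(arm.read_state()['joints'].round(3))"
```

```text
t 9.12 rig [  15.2 -205.3  172.8] toolx-yaw err -1.5769 toolz [ 0.001 -0.001 -1.   ] F rig [-0.3 -0.9  0. ] w 14.8
[ 4.400e-02  3.560e-01 -1.910e-01  1.000e-03 -1.022e+00 -3.240e-01]
```

>>> play_rows(
  travel=[
    [0,0.0055,0.02],
    [0,0,0.02],
    [0,0,0.02],
    [0,0,0.021],
    [0,0,0],
    [0,0,0],
    [-0.008,0,0],
    [-0.008,0,0],
    [0,0,0],
  ],
  rotation=[
    [0,0,-0.006],
    [0,0,0],
    [0,0,0],
    [0,0,0],
    [0,0,0],
    [0,0,0],
    [0,0,0],
    [0,0,0],
    [0,0,0],
  ],
  grip=[0.17,0.17,0.17,0.17,0.17,0.17,0.17,0.17,0.17],
)

```text
clock: 9.87
position: [563.1, -115.9, 93.8]
ee_rot: [-0.607, 0.794, -0.001, 0.001]
contact_force: [0.0, -0.7, 0.9]
gripper_width: 14.1
```

```bash
python3 -c "
from h import *
st()
c=optics.get_image('scene'); cv2.imwrite('pics/s4.png',cv2.resize(c['image'][180:400,130:400],None,fx=2.2,fy=2.2,interpolation=cv2.INTER_CUBIC))"
```

```text
t 9.87 rig [   9.1 -186.9   93.8] toolx-yaw err -1.5624 toolz [ 0.004  0.    -1.   ] F rig [ 0.2 -0.7  0.9] w 14.1
```

View pics/s4.png

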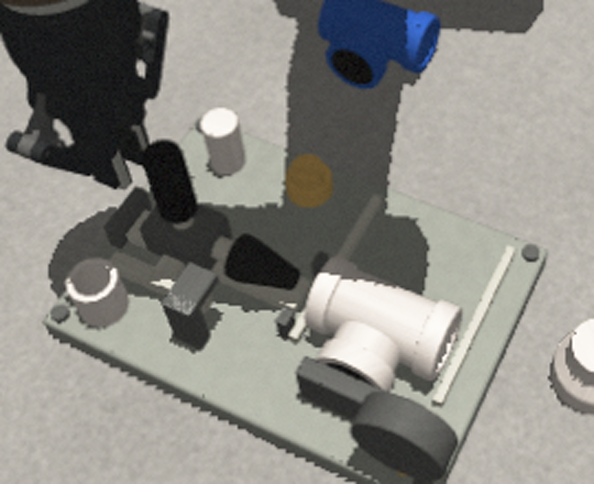

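>>> play_rows(
  travel=[
    [-0.004,0,0],
    [-0.004,0,0],
    [-0.004,0,0],
    [-0.003,0,0],
    [-0.003,0,0],
    [-0.003,0,0],
    [-0.003,0,0],
    [-0.003,0,0],
    [-0.003,0,0],
    [-0.003,0,0],
    [-0.003,0,0],
    [0,0,0],
  ],
  rotation=[
    [0,0,-0.004],
    [0,0,0],
    [0,0,0],
    [0,0,0],
    [0,0,0],
    [0,0,0],
    [0,0,0],
    [0,0,0],
    [0,0,0],
    [0,0,0],
    [0,0,0],
    [0,0,0],
  ],
  grip=[0.17,0.17,0.17,0.17,0.17,0.17,0.17,0.17,0.17,0.17,0.17,0.17],
)

```text
clock: 10.92
position: [570.6, -83.1, 92.4]
ee_rot: [-0.608, 0.794, -0.0, -0.0]
contact_force: [-1.3, -1.5, 0.8]
gripper_width: 14.3
```

```bash
python3 -c "
from h import *
st()"
```

```text
t 10.92 rig [   7.4 -153.2   92.4] toolx-yaw err -1.5603 toolz [-0.    -0.001 -1.   ] F rig [-0.9 -1.8  0.8] w 14.3
```

>>> play_rows(
  travel=[
    [-0.004,-0.0005,0],
    [-0.004,-0.0005,0],
    [-0.004,-0.0005,0],
    [-0.004,0,0],
    [-0.004,0,0],
    [-0.004,0,0],
    [-0.004,0,0],
    [-0.004,0,0],
    [-0.004,0,0],
    [-0.004,0,0],
    [0,0,0],
  ],
  rotation=[
    [0,0,0.01],
    [0,0,0],
    [0,0,0],
    [0,0,0],
    [0,0,0],
    [0,0,0],
    [0,0,0],
    [0,0,0],
    [0,0,0],
    [0,0,0],
    [0,0,0],
  ],
  grip=[0.17,0.17,0.17,0.17,0.17,0.17,0.17,0.17,0.17,0.17,0.17],
)

```text
clock: 11.83
position: [582.8, -44.0, 92.1]
ee_rot: [-0.604, 0.797, 0.0, -0.0]
contact_force: [0.7, -0.2, 0.4]
gripper_width: 14.6
```

```bash
python3 tee.py
```

```text
t 11.83 rig [   8.6 -112.3   92.1] toolx-yaw err -1.5698 toolz [-0. -0. -1.] F rig [ 0.7 -0.   0.4] w 14.6
branch mid pts x pct None
bead -38 140 [ 10.4 -38.3  67.5] -9.1 29.4
bead 38 0 None None None
grip top 149 [  4.5 -87.8 134.2]
```

>>> play_rows(
  travel=[
    [-0.003,0,0],
    [-0.003,0,0],
    [-0.003,0,0],
    [-0.002,0,0],
    [-0.002,0,0],
    [0,0,0],
  ],
  rotation=[
    [0,0,0],
    [0,0,0],
    [0,0,0],
    [0,0,0],
    [0,0,0],
    [0,0,0],
  ],
  grip=[0.17,0.17,0.17,0.17,0.17,0.17],
)

```text
clock: 12.43
position: [586.6, -31.3, 92.3]
ee_rot: [-0.605, 0.796, -0.0, 0.0]
contact_force: [-0.2, -2.0, 0.9]
gripper_width: 14.1
```

```bash
python3 -c "
from h import *
st()"
```

```text
t 12.43 rig [  8.8 -99.1  92.3] toolx-yaw err -1.5693 toolz [ 0. -0. -1.] F rig [ 0.3 -2.   0.9] w 14.1
```

>>> play_rows(
  travel=[
    [-0.0015,0,0],
    [-0.0015,0,0],
    [-0.001,0,0],
    [0,0,0],
  ],
  rotation=[
    [0,0,0],
    [0,0,0],
    [0,0,0],
    [0,0,0],
  ],
  grip=[0.17,0.17,0.17,0.17],
)

```text
clock: 12.77
position: [586.4, -30.9, 92.4]
ee_rot: [-0.604, 0.797, -0.001, -0.003]
contact_force: [-0.6, -13.6, 0.6]
gripper_width: 14.8
```

```bash
python3 -c "
from h import *
st()"
```

```text
t 12.77 rig [  8.6 -98.8  92.4] toolx-yaw err -1.5706 toolz [-0.003 -0.004 -1.   ] F rig [  3.1 -13.3   0.6] w 14.8
```

>>> play_rows(
  travel=[
    [-0.0015,0,0],
    [-0.0015,0,0],
    [-0.0015,0,0],
    [0,0,0],
    [0,0,0],
  ],
  rotation=[
    [0,0,0],
    [0,0,0],
    [0,0,0],
    [0,0,0],
    [0,0,0],
  ],
  grip=[0.17,0.17,0.17,0.17,0.17],
)

```text
clock: 13.18
position: [586.4, -30.6, 92.5]
ee_rot: [-0.603, 0.797, -0.001, -0.005]
contact_force: [-0.7, -26.5, 1.5]
gripper_width: 14.6
```

```bash
python3 -c "
from h import *
st()"
```

```text
t 13.18 rig [  8.4 -98.4  92.5] toolx-yaw err -1.5722 toolz [-0.007 -0.009 -1.   ] F rig [  6.5 -25.7   1.5] w 14.6
```

>>> play_rows(
  travel=[
    [0.004,0,0],
    [0.006,0,0],
    [0.015,0,0],
    [0.03,0,0],
    [0.03,0,0],
    [0,0,0],
    [0,0,-0.03],
    [0,0,-0.03],
    [0,0,-0.03],
    [0,0.03,0],
    [0,0.03,0],
    [0,0.03,0],
  ],
  rotation=[
    [0,0,0],
    [0,0,0],
    [0,0,0],
    [0,0,0],
    [0,0,0],
    [0,0,0],
    [0,0,0],
    [0,0,0],
    [0,0,0],
    [0,0,0],
    [0,0,0],
    [0,0,0],
  ],
  grip=[0.17,0.17,0.17,0.17,0.17,0.17,0.17,0.17,0.17,0.17,0.17,0.17],
)

```text
clock: 14.18
position: [478.4, -80.2, 182.6]
ee_rot: [-0.604, 0.797, 0.0, 0.001]
contact_force: [-0.1, 0.1, 0.1]
gripper_width: 14.6
```

>>> play_rows(
  travel=[
    [0.03,0.03,0],
    [0.03,0.03,0],
    [0.03,0.03,0],
    [0.03,0.02,0],
    [0,0,0],
    [0,0,0],
  ],
  rotation=[
    [0,0,0],
    [0,0,0],
    [0,0,0],
    [0,0,0],
    [0,0,0],
    [0,0,0],
  ],
  grip=[0.17,0.17,0.17,0.17,0.17,0.17],
)

```text
clock: 14.68
position: [341.9, -166.2, 182.8]
ee_rot: [-0.604, 0.797, -0.0, 0.001]
contact_force: [-0.2, 0.4, 0.5]
gripper_width: 14.4
```

```bash
python3 tee.py; python3 -c "
import cv2
a=cv2.imread('pics/scene_last.png')[220:420,140:400]; b=cv2.imread('pics/top_last.png')[90:290,260:480]
cv2.imwrite('pics/s5.png',cv2.resize(cv2.hconcat([a,b]),None,fx=1.65,fy=1.65,interpolation=cv2.INTER_CUBIC))"
```

```text
t 14.68 rig [-190.3 -295.1  182.8] toolx-yaw err -1.5714 toolz [ 0.002  0.    -1.   ] F rig [-0.4  0.4  0.5] w 14.4
branch mid pts x pct [20.3  49.06 54.5 ]
bead -38 160 [  8.4 -38.   66.9] -10.6 30.4
bead 38 159 [ 8.4 37.9 67. ] -10.4 30.5
grip top 219 [  9.3 -77.2 133.8]
```

View pics/s5.png

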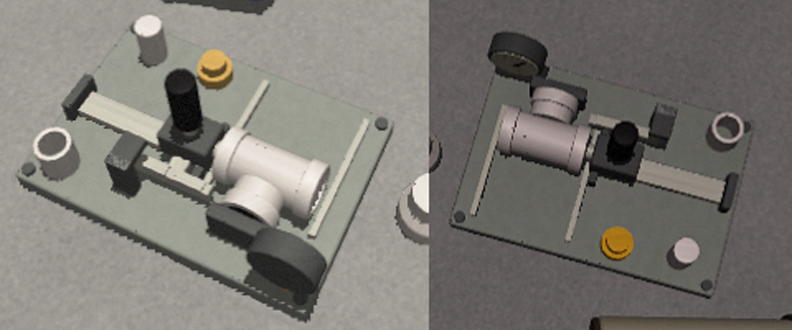

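```bash
python3 -c "
from h import *
print(workorder.job_done())"
```

```text
the job is handed in; nothing more can be done
None
```

The tee is home against the fence and the slide lever is at its end stop. I handed the job in at about 15 s of the 48 s allowed.

- **Tee:** I pushed the back of the run with two slightly open fingers, using about 4 N while it slid. It stopped dead against the fence, with over 16 N showing at the last reading while pushing. After backing off, the camera put the tee's origin at rig x of about 9 to 10 mm (home is 10), square to within about 0.5° and with its top still at deck-resting height. The figures were the same after the lever push.
- **Lever:** Only after the tee was home, I pushed the grip from behind, past the first click, to a hard stop at about 26 N. The camera shows the grip moved from y -149.0 to -77.2 mm, which is 71.8 mm of the 72 mm travel. It stayed there after I withdrew, and the plug is in the tee's mouth.
- **Other fittings:** The fittings on the rig stand where they were in the last picture, and the robot is clear of everything.

The mean position of the tee's bead tops (8.4 mm) and of the grip (9.3 mm) read about 1 mm low in rig x. I put that down to camera calibration, because the grip is known to be at x 10. No check failed.

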